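# Build up a single-speed sprocket stack on a freehub

## Task

Convert this rear hub to single speed: onto the upright splined freehub body slide, one at a time and each right home, first the taller plain spacer, then the smaller of the two sprockets with its raised boss upward, then the shorter spacer, and last set the lock ring on top with its spigot down in the freehub's mouth and its flange flat on the stack. Leave the larger sprocket, the tyre lever and the tub of paste where they are.

Things in the scene. Friction and masses are not known exactly. Their poses are not given: they have to be found in the camera images.
- hub: fixed rear bicycle hub upright in a round stand 112 mm across; origin: centre of the stand's underside on the bench, z up the axis. Upper spoke flange 59 mm across, 91-95 mm up; shoulder 41 mm across, flat top at 100 mm (first part seats here); splined freehub 34 mm across (35 over splines) from there to 137.5 mm, last 4 mm tapering to 30; open mouth 26 mm across, 13 deep
- tall_spacer: plain round aluminium ring (tall spacer), 44 mm outside, bore 37 mm, 18 mm high; lies flat on the bench; origin at the centre of its underside, z along its axis, up
- small_sprocket: the smaller steel sprocket, 15 teeth, 66 mm over the teeth, tooth plate 4 mm thick at the bottom, with a raised round boss 42 mm across on top of it; 12 mm high in all, bore 37 mm; lies boss up; origin at the centre of its underside, z along its axis, up on the boss side. It can be gripped by the boss (the boss stands 4 to 12 mm above the origin)
- short_spacer: plain round aluminium ring (short spacer), 44 mm outside, bore 37 mm, 9 mm high; lies flat on the bench; origin at the centre of its underside, z along its axis, up
- lock_ring: dark steel lock ring: a flange 48 mm across with a knurled rim, 5 mm thick, on a spigot 22 mm across and 7 mm long that tapers at its foot to 17 mm; stands on its spigot, the flange 7 to 12 mm above the bench; origin at the centre of the spigot's foot, z along its axis, up. Seated, it is only laid in, not screwed
- large_sprocket: the larger steel sprocket, 19 teeth, 81 mm over the teeth, otherwise like the small one; a spare, stays where it lies; origin at the centre of its underside
- tyre_lever: black nylon tyre lever, 117x22x14 mm, lying on the bench; a bystander; origin at the centre of its underside, x along it
- grease_tub: white tub of assembly paste, 58 mm across, 95 mm high, standing; a bystander; origin at the centre of its underside
Not all that is in view belongs to the job. Leave any brown look-alike of the hub alone. Leave any green look-alike of the small_sprocket alone.

How it is judged (in metres and radians):
On the way, in this order (a step that is already met when the one before it is completed fails the run):
1. tall spacer down on the hub's shoulder and let go (horizontal distance between tall_spacer and hub below 0.004 m and z of tall_spacer in the frame of hub between 0.097 and 0.103 m and angle between tall_spacer's own z axis and vertical below 0.12 rad and contact force between the fingers and tall_spacer below 0.3 N), for 0.2 s.
2. small sprocket, boss up, down on the tall spacer and let go (horizontal distance between small_sprocket and hub below 0.004 m and z of small_sprocket in the frame of hub between 0.115 and 0.121 m and angle between small_sprocket's own z axis and vertical below 0.12 rad and contact force between the fingers and small_sprocket below 0.3 N), for 0.2 s.
3. short spacer down on the sprocket's boss and let go (horizontal distance between short_spacer and hub below 0.004 m and z of short_spacer in the frame of hub between 0.127 and 0.133 m and angle between short_spacer's own z axis and vertical below 0.12 rad and contact force between the fingers and short_spacer below 0.3 N), for 0.2 s.
4. lock ring in the mouth of the freehub, its flange flat on the short spacer, and let go (horizontal distance between lock_ring and hub below 0.004 m and z of lock_ring in the frame of hub between 0.129 and 0.135 m and angle between lock_ring's own z axis and vertical below 0.12 rad and contact force between the fingers and lock_ring below 0.3 N), for 0.2 s.
At the end, for the whole second after the job is handed in: On the freehub, bottom to top: tall spacer, small sprocket (boss up), short spacer, lock ring spigot down; each within 4 mm of the axis and 3 mm of its seated height (undersides 100, 118, 130, spigot foot 132 mm above the hub origin), level within 0.12 rad, released, at rest (all of step 1 and all of step 2 and all of step 3 and all of step 4 and linear speed of each of tall_spacer, small_sprocket, short_spacer, lock_ring below 0.01 m/s); the robot touches nothing.
It fails at once if the larger sprocket is shifted by more than 30 mm (distance of large_sprocket from where it was at the start of the episode above 0.03 m).
It fails at once if the tyre lever is shifted by more than 30 mm (distance of tyre_lever from where it was at the start of the episode above 0.03 m).
It fails at once if the tub of paste is shifted by more than 30 mm (distance of grease_tub from where it was at the start of the episode above 0.03 m).
It also fails if it takes over 122 s, if anything falls off the work surface, if the arm or the gripper's body presses on something with over 40 N, if the wrist force passes 120 N, or if a joint passes its speed limit or range.

## Robot

A 6-joint arm with a two-finger parallel gripper is mounted at the origin on a cart in front of the work surface, level with it; the furniture and walls round the work are solid. World frame = base frame: x ahead of the robot, y to its left, z up, the work surface at z = 0. Lengths are in mm, angles in rad, forces in N, time in s.
With the tool pointing down it reaches from about 275 to 750 mm from the base axis. Payload 10.2 kg.
Tool frame: the origin (TCP) lies at the very end of the fingers, on their centre line; the grasp point (between the pads) lies 19 mm behind it (manip.grip_point_offset is the distance from the TCP to the grasp point, in mm); z points along the fingers, y is the line along which they close (so a half turn about z gives the same grasp; the last joint's range is limited). The gripper opens to 85 mm and grips with 20 to 120 N. Pads are 22 mm wide; open, the fingers measure 114 mm over their backs; the gripper's body (76 mm by 85 mm) begins 54 mm behind the grasp point. The pads swing forward as they close: fully open they stand 13 mm farther back than shut.
Start: joints at [1.069, 0.313, 1.498, -0, 1.331, -0.223], TCP at [144.494, 504.73, 231.294] pointing down, gripper open.
Joint ranges: [-2.94, 2.94], [-0.97, 2.17], [0.19, 2.56], [-1.23, 4.37], [0.02, 3.11], [-2.88, 2.88]. Speed limits (rad/s): [2.39, 2.39, 3.01, 3.14, 3.14, 3.14].

## Interface

Orientations are given as a 3x3 rotation matrix whose columns are the frame's x, y, z axes.
In Python, from plant import state, viewer, order, manip gives the robot as it stands.
- The arm moves only by the tool drive_tool, never from a script. Its argument "steps" is a list of rows, each a list of 6 numbers: the shift along the tool's x, y, z in m, then the turn, a rotation vector about the tool's x, y, z in rad. A call has 1 to 10 rows; each row is the pose to reach, as a shift and turn from the pose commanded when the call began, along the tool's axes at that moment; what a row does not reach only later rows make up. A row lasts 1/10 s, in which the tool goes at most 50 mm and 8.59 degrees, less where a joint would pass 70% of its speed; a pose out of reach is approached as far as the arm can. A call with a gripper value outside its range is refused whole. "fingers" is the finger opening in m, from 0 to 0.0854, set as the call begins (left out, the last holds). The fingers move at their own pace and stop on an object; the grip force is fixed at half the most. Time passes only in rows, so rows that repeat a pose let the fingers close. It gives the time, the measured TCP pose, the force, the opening and the grip force at its end, in the units of the state.
- state(): the state, without advancing time (a new reading comes with each control period).
- viewer.camera(name): name is "scene" or "top" or "wrist"; returns a dict with "img" (420x560x3 uint8, red, green, blue), "range_z" (420x560 float32, mm along the optical axis (not along the pixel's ray), 0 where there is no reading), "intrinsics" (3x3 intrinsics, pixels), "cam_to_world" (4x4, takes a point from camera to world coordinates). Camera axes: x right, y down, z forward; pixel columns grow to the right and rows downward; lengths in mm; the calibration is good to about 2 mm. A picture is of the moment at which its call begins.
- order.job_done(): hands the job in; it is judged then, once.
The state is a dict: "clock": time; "joint_pos": joint angles; "qd": joint speeds; "effort": joint torques, N m; "tcp_pos": TCP position; "ee_rot": TCP orientation; "ft_force": force on the tool from outside, world axes, zero at the start; "moment": the same for the moment, N m; "width": finger opening in mm; "grasp_force": force on a finger pad.
Only numpy, scipy, OpenCV 4.12 (cv2) and the standard library are available. Lean on these libraries where they do the work, as an engineer would, in place of code of your own. Each camera call takes 0.05 s, during which the arm holds its last target. There are 200 camera calls.

## Working session

There is one attempt and no reset: what is moved stays moved. The work goes in short steps, Python scripts to look and compute and a tool call to move; the robot and the scene stay as the last step left them, time stands still between calls to the robot, and variables do not carry over. Pictures are saved under pics/ and viewed, at most 14 in all, crops included, and the job is handed in when it is done.

Besides the shell and the picture viewer there is one more tool, called after "Call:" as a command line: name --pt "numbers of a row" for each row, then --argument value for the rest. drive_tool: Moves the arm, as the interface text tells. Its arguments: {"type":"object","properties":{"steps":{"type":"array"},"fingers":{"type":"number"}},"required":["steps"]}

```bash
mkdir -p pics; ls
cat > h.py <<'E'
import numpy as np, cv2
from plant import state, viewer, order, manip
def cam(n,save=None):
    c=viewer.camera(n)
    if save: cv2.imwrite(f'pics/{save}.png',c['img'][:,:,::-1])
    z=c['range_z'];K=c['intrinsics'];v,u=np.mgrid[:z.shape[0],:z.shape[1]]
    p=np.stack([(u-K[0,2])*z/K[0,0],(v-K[1,2])*z/K[1,1],z],-1)
    T=c['cam_to_world'];w=p@T[:3,:3].T+T[:3,3]
    w[z==0]=np.nan
    return c,w
E
python3 - <<'E'
from h import *
for n in('top','scene'):
    c,w=cam(n,n+'0'); np.save(n+'0.npy',w); np.save(n+'0i.npy',c['img'])
    print(n,c['cam_to_world'].round(2).tolist(),c['intrinsics'].tolist())
s=state(); print(s,manip.grip_point_offset)
E
```

```text
pics
top [[0.01, -0.99, 0.13, 456.38], [-1.0, -0.0, 0.03, -59.15], [-0.03, -0.13, -0.99, 935.44], [0.0, 0.0, 0.0, 1.0]] [[392.75877015881395, 0.0, 282.57845759119414], [0.0, 392.75877015881395, 197.57473802609243], [0.0, 0.0, 1.0]]
scene [[0.74, -0.45, 0.5, 47.5], [-0.67, -0.49, 0.55, -599.99], [-0.0, -0.75, -0.67, 724.96], [0.0, 0.0, 0.0, 1.0]] [[428.4946177070794, 0.0, 273.8490610147585], [0.0, 428.4946177070794, 209.9718088586287], [0.0, 0.0, 1.0]]
{'clock': 0.1, 'joint_pos': array([ 1.06856631e+00,  3.13387055e-01,  1.49829303e+00, -2.39060585e-05,
        1.33098889e+00, -2.23423808e-01]), 'qd': array([ 0.00164391, -0.00140865, -0.00201284, -0.00185239, -0.00088143,
       -0.0011053 ]), 'effort': array([ 2.16846798e-03, -4.12901974e+01, -2.60137635e+01, -2.11950555e-04,
        3.07142269e-03,  1.76769959e-05]), 'tcp_pos': array([144.41371516, 504.53617964, 230.82150559]), 'ee_rot': array([[-9.61386176e-01,  2.75202421e-01, -4.97768360e-04],
       [ 2.75202787e-01,  9.61385726e-01, -9.54589339e-04],
       [ 2.15842099e-04, -1.05471623e-03, -9.99999420e-01]]), 'ft_force': array([1.33202268, 0.03031921, 0.08732895]), 'moment': array([-0.00828489, -0.00195491, -0.04821856]), 'grasp_force': 0.0, 'width': 85.54559075411203} 18.700000000000003
```

View pics/top0.png

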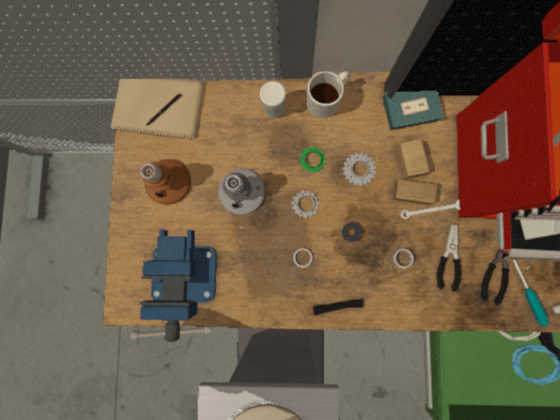

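View pics/scene0.png

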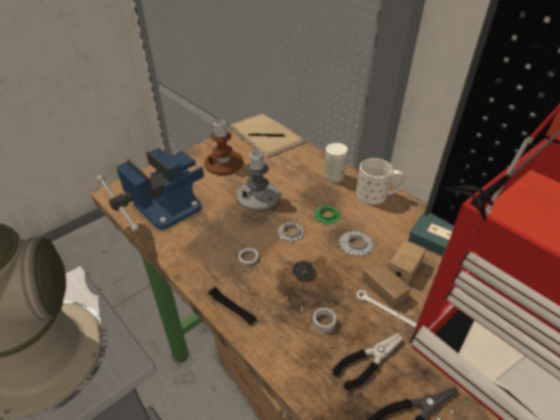

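The top view shows the grey hub (238,187), small sprocket (305,204), large sprocket (359,168), lock ring (352,231) and rings at (303,258) and (403,259). The brown hub is at (165,178), the green sprocket at (313,159), the lever at (338,306) and the tub at (273,98). In the scene view the right ring (324,320) looks taller.

```bash
cat >> h.py <<'E'
def fit(w,xy,r,z0,z1):
    "enclosing circle/centroid of points near xy with height in z0..z1"
    m=(np.hypot(w[...,0]-xy[0],w[...,1]-xy[1])<r)&(w[...,2]>z0)&(w[...,2]<z1)
    q=w[m]
    if len(q)<5: return None
    (a,b),R=cv2.minEnclosingCircle(q[:,:2].astype(np.float32))
    return np.round([a,b,R,len(q),np.median(q[:,2]),q[:,2].max(),*q[:,:2].mean(0)],1)
E
python3 - <<'E'
from h import *
for n,P in(('top',dict(hub=(236,184),spr=(305,204),big=(359,168),lock=(352,231),ringL=(303,258),ringR=(403,259),lever=(338,306),green=(313,159))),('scene',dict(hub=(257,160),spr=(290,232),lock=(304,271),ringL=(248,257),ringR=(324,320)))):
    w=np.load(n+'0.npy')
    for k,(u,v) in P.items():
        print(n,k,[*np.nanmedian(w[v-3:v+4,u-3:u+4].reshape(-1,3),0).round(1)])
        p=np.nanmean(w[v-10:v+11,u-10:u+11].reshape(-1,3),0)
        if k=='hub':
            for z in((128,150),(134,141),(95,106),(88,97)): print('   ',z,fit(w,p[:2],40,*z))
        else:
            for z in((3,30),(6,30),(14,30)): print('   ',z,fit(w,p[:2],45,*z))
w=np.load('top0.npy'); print('bench',np.nanmedian(w[215:225,260:280,2]))
E
```

```text
top hub [np.float64(591.0), np.float64(63.4), np.float64(125.3)]
    (128, 150) [593.3  68.9  17.2 115.  134.6 138.8 592.7  68.5]
    (134, 141) [593.5  68.4  16.7  62.  136.3 138.8 593.   68.1]
    (95, 106) [593.7  68.3  29.  155.   96.9 105.5 589.   62.8]
    (88, 97) [593.7  68.8  29.3 233.   94.4  97.  590.7  65.7]
top spr [np.float64(563.8), np.float64(-84.5), np.float64(-0.5)]
    (3, 30) [571.8 -85.5  42.5 236.    4.7  15.  564.2 -84.7]
    (6, 30) [561.1 -85.5  26.9  77.   10.   15.  563.6 -85. ]
    (14, 30) None
top big [np.float64(651.8), np.float64(-214.6), np.float64(-0.4)]
    (3, 30) [ 651.8 -214.5   42.4  395.     4.6   15.   649.2 -213.9]
    (6, 30) [ 649.9 -213.9   36.3   94.     9.1   15.   648.1 -214.3]
    (14, 30) [ 648.8 -214.5   19.9    5.    14.1   15.   645.9 -218.3]
top lock [np.float64(500.0), np.float64(-195.4), np.float64(0.4)]
    (3, 30) [ 499.9 -197.8   42.1  299.     6.8   13.5  498.7 -192.5]
    (6, 30) [ 497.8 -191.1   24.2  190.     7.6   13.5  498.5 -192.3]
    (14, 30) None
top ringL [np.float64(435.9), np.float64(-79.8), np.float64(-0.6)]
   
[... 1487 characters left out ...]
(-194.0), np.float64(4.9)]
    (3, 30) [ 502.8 -193.6   44.2  343.     7.7   14.   502.  -190.3]
    (6, 30) [ 500.9 -189.5   25.9  271.     8.2   14.   502.4 -189.2]
    (14, 30) None
scene ringL [np.float64(441.4), np.float64(-77.9), np.float64(0.5)]
    (3, 30) [440.8 -79.1  43.6 158.    7.1  12.4 438.9 -77.7]
    (6, 30) [441.4 -77.5  23.8  92.    9.3  12.4 440.4 -78.4]
    (14, 30) None
scene ringR [np.float64(445.1), np.float64(-306.2), np.float64(0.6)]
    (3, 30) [ 442.7 -314.    43.1  313.    13.5   21.3  440.3 -310.1]
    (6, 30) [ 440.2 -308.3   22.5  250.    15.8   21.3  439.8 -309.7]
    (14, 30) [ 440.7 -308.3   22.2  154.    18.1   21.3  440.  -309. ]
bench -0.5227709785418142
```

```bash
cat > go.py <<'E'
import sys
from h import *
from scipy.spatial.transform import Rotation as Ro
# target x y z (mm): prints row in tool axes for yaw 90 (tool x=+Y, y=+X, z=-Z)
s=state();R=s['ee_rot'];t=np.array(list(map(float,sys.argv[1:4])))
G=np.array([[0,1,0],[1,0,0],[0,0,-1.]])
print('row',(R.T@(t-s['tcp_pos'])/1000).round(4).tolist(),Ro.from_matrix(R.T@G).as_rotvec().round(4).tolist(),'w',s['width'].round(1),'t',s['clock'])
E
python3 go.py 438.6 -308.3 180
```

```text
Traceback (most recent call last):
  File "go.py", line 7, in <module>
    print('row',(R.T@(t-s['tcp_pos'])/1000).round(4).tolist(),Ro.from_matrix(R.T@G).as_rotvec().round(4).tolist(),'w',s['width'].round(1),'t',s['clock'])
                                                                                                                      ^^^^^^^^^^^^^^^^
AttributeError: 'float' object has no attribute 'round'
```

Call:
drive_tool --pt "-0.253 -0.35 0 0 0 0.65" --pt "-0.253 -0.35 0 0 0 0.65" --pt "-0.253 -0.35 0 0 0 0.65" --pt "-0.253 -0.35 0 0 0 0.65" --pt "-0.253 -0.35 0 0 0 0.65" --pt "-0.253 -0.35 0 0 0 0.65" --pt "-0.253 -0.35 0 0 0 0.65" --pt "-0.253 -0.35 0 0 0 0.65" --pt "-0.253 -0.35 0 0 0 0.65" --pt "-0.253 -0.35 0 0 0 0.65" --fingers 0.0854

```text
clock: 1.1
tcp_pos: [292.3, 95.8, 231.3]
ee_rot: [[-0.594, 0.805, 0.0], [0.805, 0.594, -0.001], [-0.001, -0.0, -1.0]]
ft_force: [-0.5, 0.2, -0.5]
width: 85.7
grasp_force: 0.0
```

```bash
python3 go.py 438.6 -308.3 180
```

```text
Traceback (most recent call last):
  File "go.py", line 7, in <module>
    print('row',(R.T@(t-s['tcp_pos'])/1000).round(4).tolist(),Ro.from_matrix(R.T@G).as_rotvec().round(4).tolist(),'w',s['width'].round(1),'t',s['clock'])
                                                                                                                      ^^^^^^^^^^^^^^^^
AttributeError: 'float' object has no attribute 'round'
```

```bash
sed -i "s/s\['width'\].round(1)/s['width']/" go.py; python3 go.py 438.6 -308.3 180
```

```text
row [-0.412, -0.1223, 0.0515] [-0.0, 0.0006, 0.6358] w 85.73059076679445 t 1.1
```

Call:
drive_tool --pt "-0.412 -0.1223 0.0515 0 0 0.636" --pt "-0.412 -0.1223 0.0515 0 0 0.636" --pt "-0.412 -0.1223 0.0515 0 0 0.636" --pt "-0.412 -0.1223 0.0515 0 0 0.636" --pt "-0.412 -0.1223 0.0515 0 0 0.636" --pt "-0.412 -0.1223 0.0515 0 0 0.636" --pt "-0.412 -0.1223 0.0515 0 0 0.636" --pt "-0.412 -0.1223 0.0515 0 0 0.636" --pt "-0.412 -0.1223 0.0515 0 0 0.636" --pt "-0.412 -0.1223 0.0515 0 0 0.636"

```text
clock: 2.1
tcp_pos: [441.0, -306.5, 178.2]
ee_rot: [[-0.004, 1.0, -0.001], [1.0, 0.004, 0.001], [0.001, -0.001, -1.0]]
ft_force: [0.0, 1.3, -1.0]
width: 85.1
grasp_force: 0.0
```

```bash
python3 - <<'E'
from h import *
c,w=cam('wrist','wr1'); np.save('wr1.npy',w)
print(c['cam_to_world'].round(3).tolist(),c['intrinsics'][0,0])
for z in((3,30),(8,30),(14,30)): print(fit(w,(438.6,-308.3),35,*z))
print(fit(w,(438.6,-308.3),80,-8,2),state()['tcp_pos'])
E
python3 go.py 438.6 -308.3 4
```

```text
[[1.0, 0.004, 0.001, 440.735], [0.004, -0.95, -0.314, -226.61], [-0.0, 0.314, -0.95, 320.352], [0.0, 0.0, 0.0, 1.0]] 315.2776437918613
[ 441.1 -308.6   22.   666.    16.6   19.3  441.  -308.9]
[ 441.1 -308.6   22.   568.    16.9   19.3  441.1 -308.5]
[ 440.9 -308.8   21.9  456.    17.2   19.3  441.  -308.3]
[ 4.3860e+02 -3.0830e+02  8.0000e+01  1.7175e+04 -6.0000e-01  1.9000e+00
  4.3850e+02 -3.0330e+02] [ 440.5857907  -304.67344352  178.56723767]
row [-0.0039, -0.0018, 0.1746] [-0.0013, -0.0017, 0.0053] w 85.42993916373668 t 2.15
```

View pics/wr1.png

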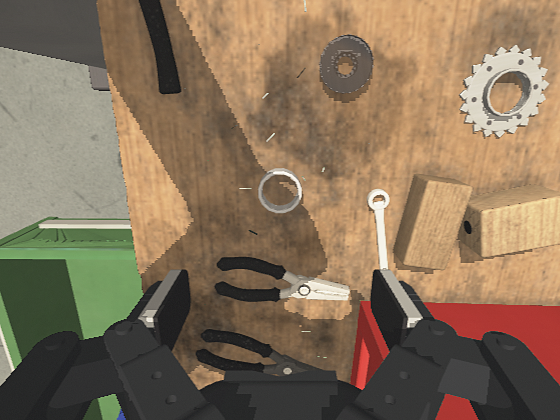

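The wrist view shows the tall ring at (280,190), centred between the fingers. The pliers (250,280) and spanner (377,200) are clear of the finger paths.

```bash
python3 - <<'E'
from h import *
for i in range(3):
    c,w=cam('wrist'); print(state()['tcp_pos'].round(2), c['cam_to_world'][:3,3].round(2), fit(w,(440.8,-308.3),30,12,30)[:3])
E
python3 go.py 440.8 -308.5 60
```

```text
[ 440.43 -303.72  179.09] [ 440.29 -224.85  320.83] [ 440.7 -308.6   21.9]
[ 440.36 -303.27  179.52] [ 440.   -223.84  321.3 ] [ 441.1 -308.6   21.9]
[ 440.34 -303.2   179.86] [ 439.83 -223.35  321.71] [ 440.7 -308.5   21.9]
row [-0.0054, 0.0004, 0.1199] [-0.0002, -0.0005, 0.0072] w 85.70583719776498 t 2.3
```

Call:
drive_tool --pt "-0.0054 0.0004 0.05 0 0 0.007" --pt "-0.0054 0.0004 0.1 0 0 0.007" --pt "-0.0054 0.0004 0.12 0 0 0.007" --pt "-0.0054 0.0004 0.12 0 0 0.007" --pt "-0.0054 0.0004 0.12 0 0 0.007" --pt "-0.0054 0.0004 0.12 0 0 0.007"

```text
clock: 2.9
tcp_pos: [441.5, -310.3, 61.8]
ee_rot: [[0.0, 1.0, 0.002], [1.0, -0.0, -0.003], [-0.003, 0.002, -1.0]]
ft_force: [0.9, -0.4, -0.4]
width: 85.4
grasp_force: 0.0
```

```bash
python3 - <<'E'
from h import *
c,w=cam('wrist'); print(state()['tcp_pos'].round(2), fit(w,(440.8,-308.3),30,12,30))
E
python3 go.py 440.8 -308.5 4
```

```text
[ 441.33 -310.38   61.68] [ 440.8 -308.5   22.  1274.    17.1   19.1  440.8 -308.2]
row [0.002, -0.0007, 0.0577] [0.0022, 0.0024, -0.0006] w 84.96864089875659 t 2.95
```

Call:
drive_tool --pt "0.002 -0.0005 0.03 0.002 0.002 0" --pt "0.002 -0.0005 0.06 0.002 0.002 0" --pt "0.002 -0.0005 0.06 0.002 0.002 0" --pt "0.002 -0.0005 0.06 0.002 0.002 0" --pt "0.002 -0.0005 0.06 0.002 0.002 0" --pt "0.002 -0.0005 0.06 0.002 0.002 0"

```text
clock: 3.55
tcp_pos: [440.7, -308.6, 1.4]
ee_rot: [[0.001, 1.0, -0.0], [1.0, -0.001, 0.0], [0.0, -0.0, -1.0]]
ft_force: [-0.0, -0.2, -0.3]
width: 85.2
grasp_force: 0.0
```

Call:
drive_tool --pt "0 0 0 0 0 0" --pt "0 0 0 0 0 0" --pt "0 0 0 0 0 0" --pt "0 0 0 0 0 0" --pt "0 0 0 0 0 0" --pt "0 0 0 0 0 0" --pt "0 0 0 0 0 0" --pt "0 0 0 0 0 0" --fingers 0.036

```text
clock: 4.35
tcp_pos: [440.3, -308.2, 0.5]
ee_rot: [[0.001, 1.0, -0.002], [1.0, -0.001, 0.001], [0.001, -0.002, -1.0]]
ft_force: [-1.3, 1.0, 7.3]
width: 41.3
grasp_force: 60.7
```

Run:
```python
from h import *
c,w=cam('wrist','wr2'); s=state(); print(s['tcp_pos'].round(2),s['width'],s['grasp_force'],s['ft_force'], fit(w,(440.8,-308.3),22,14,22))
```

```text
[ 440.28 -308.13    0.48] 41.39697225718539 60.75003661215305 [-2.04684209  1.13109304  6.60435206] [ 440.8 -308.3   22.  2323.    17.1   22.   440.8 -307.9]
```

View pics/wr2.png

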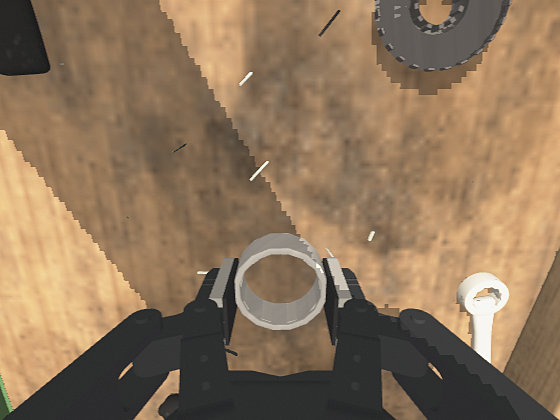

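The ring is gripped at (280,285) between both pads.

Call:
drive_tool --pt "0 0 -0.05 0 0 0" --pt "0 0 -0.1 0 0 0" --pt "0 0 -0.15 0 0 0" --pt "0 0 -0.2 0 0 0" --pt "0.05 0.025 -0.2 0 0 0" --pt "0.09 0.045 -0.2 0 0 0" --pt "0.13 0.065 -0.2 0 0 0" --pt "0.17 0.085 -0.2 0 0 0" --pt "0.21 0.105 -0.2 0 0 0" --pt "0.25 0.125 -0.2 0 0 0"

```text
clock: 5.4
tcp_pos: [566.2, -56.7, 200.1]
ee_rot: [[0.001, 1.0, -0.002], [1.0, -0.001, 0.002], [0.002, -0.002, -1.0]]
ft_force: [0.2, -0.5, 0.4]
width: 41.2
grasp_force: 61.2
```

Call:
drive_tool --pt "0.025 0.014 0 0 0 0" --pt "0.05 0.028 0 0 0 0" --pt "0.05 0.028 0 0 0 0" --pt "0.05 0.028 0 0 0 0" --pt "0.05 0.028 0 0 0 0" --pt "0.05 0.028 0 0 0 0"

```text
clock: 6.0
tcp_pos: [593.5, -9.5, 200.2]
ee_rot: [[0.002, 1.0, -0.002], [1.0, -0.002, 0.002], [0.002, -0.002, -1.0]]
ft_force: [0.4, 0.8, 0.0]
width: 41.7
grasp_force: 61.2
```

Run:
```python
from h import *
c,w=cam('wrist','wr3'); s=state(); print(s['tcp_pos'].round(2),s['width'],s['grasp_force'],s['ft_force'])
t=s['tcp_pos']
print('ring',fit(w,t[:2],24,t[2]+12,t[2]+22))
for z in((130,142),(134,142),(136,142),(104,130),(97,104),(88,97)): print(z,fit(w,(593.5,68.5),40,*z))
```

```text
[593.56  -9.43 200.21] 41.22689327359319 61.221520341932774 [-0.33308232 -0.45485687 -0.18579201]
ring [ 593.5   -9.5   23.9 2744.   216.7  222.2  593.7   -9.4]
(130, 142) [ 595.8   69.4   17.5 1037.   135.5  139.2  595.8   69.8]
(134, 142) [595.8  69.4  16.5 685.  136.4 139.2 595.6  70. ]
(136, 142) [595.8  69.1  15.7 432.  136.9 139.2 595.4  69.7]
(104, 130) [ 598.    71.4   16.1 1315.   124.3  130.   595.9   69.5]
(97, 104) [594.1  68.1  22.5 177.   99.3 101.6 593.2  71.8]
(88, 97) [ 595.8   69.2   29.4 2457.    94.6   97.   595.9   70.6]
```

View pics/wr3.png

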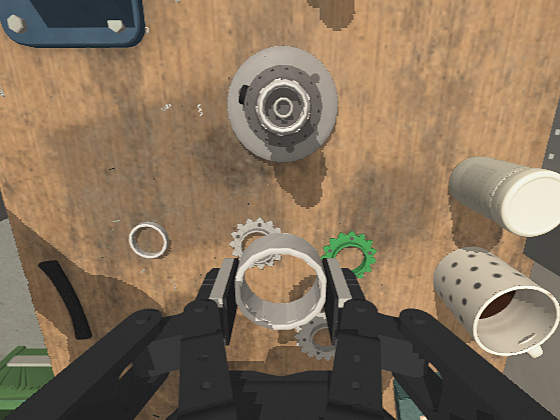

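The hub is at (283,105) and the ring is in the grip. Both measure consistently, so I'll move over the hub.

Call:
drive_tool --pt "0.04 0.001 0 0 0 0" --pt "0.0788 0.0019 0 0 0 0" --pt "0.0788 0.0019 0 0 0 0" --pt "0.0788 0.0019 0.03 0 0 0" --pt "0.0788 0.0019 0.05 0 0 0" --pt "0.0788 0.0019 0.05 0 0 0" --pt "0.0788 0.0019 0.05 0 0 0" --pt "0.0788 0.0019 0.05 0 0 0"

```text
clock: 6.85
tcp_pos: [596.3, 69.9, 151.8]
ee_rot: [[0.002, 1.0, 0.0], [1.0, -0.002, 0.002], [0.002, 0.0, -1.0]]
ft_force: [-0.1, -0.5, -0.2]
width: 41.5
grasp_force: 61.2
```

Run:
```python
from h import *
c,w=cam('wrist','wr4'); s=state(); print(s['tcp_pos'].round(2))
t=s['tcp_pos']
for z in((130,142),(134,142),(136,142)): print(z,fit(w,(595.4,69.2),17,*z))
cv2.imwrite('pics/wr4.png',cv2.resize(c['img'][220:360,200:360,::-1],None,fx=3,fy=3))
```

```text
[596.29  70.   151.7 ]
(130, 142) [595.7  69.8  16.8 763.  133.3 138.5 595.6  66.5]
(134, 142) [595.7  70.   16.3 306.  136.4 138.5 595.6  66.9]
(136, 142) [595.5  70.   15.7 194.  136.9 138.5 596.3  60.8]
```

View pics/wr4.png

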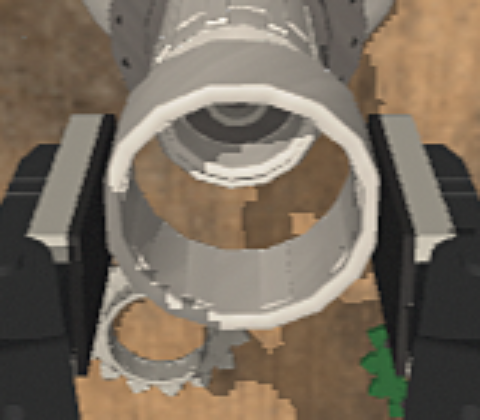

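The freehub's top shows through the ring bore at about (235,130) in the crop. I'm descending with a small correction.

Call:
drive_tool --pt "-0.0005 -0.0007 0.01 0 0 0" --pt "-0.0005 -0.0007 0.015 0 0 0" --pt "-0.0005 -0.0007 0.02 0 0 0" --pt "-0.0005 -0.0007 0.025 0 0 0" --pt "-0.0005 -0.0007 0.03 0 0 0" --pt "-0.0005 -0.0007 0.03 0 0 0" --pt "-0.0005 -0.0007 0.03 0 0 0"

```text
clock: 7.6
tcp_pos: [595.0, 69.9, 120.2]
ee_rot: [[0.001, 1.0, -0.002], [1.0, -0.001, 0.002], [0.002, -0.002, -1.0]]
ft_force: [0.6, -0.5, -0.7]
width: 41.4
grasp_force: 61.2
```

Call:
drive_tool --pt "0 0 0.005 0 0 0" --pt "0 0 0.01 0 0 0" --pt "0 0 0.014 0 0 0" --pt "0 0 0.017 0 0 0" --pt "0 0 0.019 0 0 0" --pt "0 0 0.019 0 0 0" --pt "0 0 0.019 0 0 0" --pt "0 0 0.019 0 0 0"

```text
clock: 8.4
tcp_pos: [595.0, 70.0, 101.4]
ee_rot: [[0.001, 1.0, -0.002], [1.0, -0.001, 0.002], [0.002, -0.002, -1.0]]
ft_force: [-0.3, -0.4, -0.1]
width: 41.3
grasp_force: 61.2
```

Call:
drive_tool --pt "0 0 0 0 0 0" --pt "0 0 0 0 0 0" --pt "0 0 0 0 0 0" --pt "0 0 0 0 0 0" --pt "0 0 -0.03 0 0 0" --pt "0 0 -0.07 0 0 0" --pt "0 0 -0.1 0 0 0" --pt "-0.03 0 -0.1 0 0 0" --pt "-0.08 0 -0.1 0 0 0" --pt "-0.08 0 -0.1 0 0 0" --fingers 0.0854

```text
clock: 9.4
tcp_pos: [595.0, -14.8, 201.1]
ee_rot: [[0.006, 1.0, -0.002], [1.0, -0.006, 0.001], [0.001, -0.002, -1.0]]
ft_force: [-0.9, 1.7, 0.2]
width: 85.6
grasp_force: 0.0
```

```bash
python3 - <<'E'
from h import *
c,w=cam('wrist'); s=state(); print(s['tcp_pos'].round(2),s['width'])
for z in((134,142),(110,122),(88,97)): print(z,fit(w,(595.4,69.5),40,*z))
for z in((3,30),(7,30)): print('spr',fit(w,(565,-85),36,*z))
c,w=cam('scene'); 
for z in((134,142),(112,122)): print(z,fit(w,(597,70),30,*z))
E
python3 go.py 565 -85 120
```

```text
[594.96 -12.48 201.04] 85.57801996908127
(134, 142) [595.9  69.3  16.6 697.  136.5 138.7 595.9  69.8]
(110, 122) [595.4  69.2  21.9 974.  117.2 121.8 594.6  69.3]
(88, 97) [ 596.    69.3   29.3 1676.    94.4   96.9  596.9   70. ]
spr [ 566.8  -83.9   33.2 1048.     4.    13.3  567.4  -81.3]
spr [566.9 -83.7  21.1 287.   10.9  13.3 567.1 -83.9]
(134, 142) [594.9  69.4  17.9  60.  136.6 140.6 594.3  67.6]
(112, 122) [592.3  67.   21.6  92.  117.9 121.8 586.6  59.3]
row [-0.0744, -0.0296, 0.0809] [-0.0022, -0.0023, -0.0029] w 85.023082905647 t 9.5
```

The tall spacer is seated: top at 117.5 mm and centred within 0.5 mm. Next is the small sprocket.

Call:
drive_tool --pt "-0.037 -0.014 0.04 0 0 0" --pt "-0.0738 -0.0285 0.08 0 0 0" --pt "-0.0738 -0.0285 0.12 0 0 0" --pt "-0.0738 -0.0285 0.14 0 0 0" --pt "-0.0738 -0.0285 0.14 0 0 0" --pt "-0.0738 -0.0285 0.14 0 0 0" --pt "-0.0738 -0.0285 0.14 0 0 0" --pt "-0.0738 -0.0285 0.14 0 0 0"

```text
clock: 10.3
tcp_pos: [567.0, -83.5, 62.5]
ee_rot: [[0.0, 1.0, 0.001], [1.0, -0.0, 0.001], [0.001, 0.001, -1.0]]
ft_force: [-0.1, -0.5, 0.2]
width: 85.7
grasp_force: 0.0
```

```bash
python3 - <<'E'
from h import *
c,w=cam('wrist'); s=state(); print(s['tcp_pos'].round(2),s['width'])
for z in((3,30),(7,30),(9,30)): print('spr',fit(w,(566.5,-84),36,*z))
E
python3 go.py 566.3 -84 7
```

```text
[566.78 -83.56  62.22] 85.82508579996274
spr [ 566.4  -83.7   33.3 3053.     4.    13.1  566.8  -81.2]
spr [566.6 -83.8  20.9 855.   11.1  13.1 566.6 -83.9]
spr [566.6 -83.8  20.9 733.   11.2  13.1 566.6 -83.6]
row [-0.0005, -0.0005, 0.0552] [0.0, -0.0013, -0.0005] w 85.82508579996274 t 10.35
```

Call:
drive_tool --pt "-0.0003 -0.0005 0.03 0 0 0" --pt "-0.0003 -0.0005 0.0557 0 0 0" --pt "-0.0003 -0.0005 0.0557 0 0 0" --pt "-0.0003 -0.0005 0.0557 0 0 0" --pt "-0.0003 -0.0005 0.0557 0 0 0" --pt "-0.0003 -0.0005 0.0557 0 0 0"

```text
clock: 10.95
tcp_pos: [566.3, -84.2, 6.7]
ee_rot: [[0.001, 1.0, 0.0], [1.0, -0.001, 0.001], [0.001, 0.0, -1.0]]
ft_force: [-0.0, -0.0, 0.5]
width: 85.3
grasp_force: 0.0
```

Call:
drive_tool --pt "0 0 0 0 0 0" --pt "0 0 0 0 0 0" --pt "0 0 0 0 0 0" --pt "0 0 0 0 0 0" --pt "0 0 0 0 0 0" --pt "0 0 0 0 0 0" --pt "0 0 0 0 0 0" --pt "0 0 0 0 0 0" --fingers 0.034

```text
clock: 11.75
tcp_pos: [565.7, -84.0, 6.2]
ee_rot: [[0.001, 1.0, -0.002], [1.0, -0.001, 0.002], [0.002, -0.002, -1.0]]
ft_force: [-3.2, 1.7, 9.0]
width: 38.3
grasp_force: 59.1
```

Call:
drive_tool --pt "0 0 -0.03 0 0 0" --pt "0 0 -0.06 0 0 0" --pt "0 0 -0.1 0 0 0" --pt "0 0 -0.15 0 0 0" --pt "0 0 -0.19 0 0 0" --pt "0.035 0.014 -0.194 0 0 0" --pt "0.073 0.029 -0.194 0 0 0" --pt "0.073 0.029 -0.194 0 0 0" --pt "0.073 0.029 -0.194 0 0 0" --pt "0.073 0.029 -0.194 0 0 0"

```text
clock: 12.75
tcp_pos: [594.7, -12.0, 199.1]
ee_rot: [[0.002, 1.0, -0.003], [1.0, -0.002, 0.002], [0.002, -0.003, -1.0]]
ft_force: [-0.5, 0.0, 0.5]
width: 38.3
grasp_force: 60.4
```

Run:
```python
from h import *
c,w=cam('wrist','wr5'); s=state(); t=s['tcp_pos'];print(t.round(2),s['width'],s['grasp_force'])
for z in((134,142),(110,122),(88,97)): print(z,fit(w,(595.4,69.5),40,*z))
for z in((-4,1),(-4,7),(3,7)): print('spr',fit(w,t[:2],40,t[2]+z[0],t[2]+z[1]))
```

```text
[594.71 -12.21 199.2 ] 38.01981342155265 60.361449513584375
(134, 142) [595.9  69.2  16.5 693.  136.4 139.  595.5  69.7]
(110, 122) [595.6  69.4  22.  993.  117.3 122.  594.4  69.8]
(88, 97) [ 595.9   69.3   29.4 1679.    94.4   96.9  596.9   70.5]
spr [ 5.951e+02 -1.170e+01  3.370e+01  3.758e+03  1.963e+02  2.002e+02
  5.949e+02 -3.100e+00]
spr [ 595.1  -11.7   33.7 5358.   196.7  206.1  595.    -5.6]
spr [ 595.1   -6.9   26.1 1283.   204.   206.1  595.1  -10.9]
```

View pics/wr5.png

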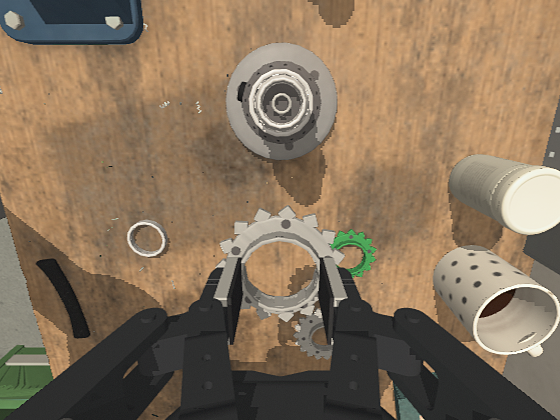

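The sprocket is held boss up and level at (280,265), and the spacer is on the hub at (283,103).

Call:
drive_tool --pt "0.04 0.0006 0 0 0 0" --pt "0.0811 0.0006 0 0 0 0" --pt "0.0811 0.0006 0 0 0 0" --pt "0.0811 0.0006 0.025 0 0 0" --pt "0.0811 0.0006 0.04 0 0 0" --pt "0.0811 0.0006 0.048 0 0 0" --pt "0.0811 0.0006 0.048 0 0 0" --pt "0.0811 0.0006 0.048 0 0 0" --pt "0.0811 0.0006 0.048 0 0 0"

```text
clock: 13.7
tcp_pos: [596.0, 69.5, 152.5]
ee_rot: [[0.001, 1.0, -0.0], [1.0, -0.001, 0.002], [0.002, -0.0, -1.0]]
ft_force: [0.1, -0.6, -0.3]
width: 38.0
grasp_force: 60.4
```

```bash
python3 go.py 595.3 69 135;python3 -c "
from h import *
print(state()['tcp_pos'])"
```

```text
row [-0.0006, -0.0007, 0.0175] [-0.0004, -0.0018, -0.0014] w 38.028132523867406 t 13.7
[596.00617945  69.54434731 152.50157642]
```

Call:
drive_tool --pt "-0.0003 -0.0004 0.006 0 0 0" --pt "-0.0003 -0.0004 0.012 0 0 0" --pt "-0.0003 -0.0004 0.016 0 0 0" --pt "-0.0003 -0.0004 0.019 0 0 0" --pt "-0.0003 -0.0004 0.022 0 0 0" --pt "-0.0003 -0.0004 0.022 0 0 0" --pt "-0.0003 -0.0004 0.022 0 0 0" --pt "-0.0003 -0.0004 0.022 0 0 0"

```text
clock: 14.5
tcp_pos: [595.2, 69.6, 129.7]
ee_rot: [[0.001, 1.0, -0.002], [1.0, -0.001, 0.002], [0.002, -0.002, -1.0]]
ft_force: [-0.2, 0.9, -0.9]
width: 38.1
grasp_force: 60.4
```

Bottom is near 123.4 with no force, so 5 mm to go.

Call:
drive_tool --pt "0 0 0.003 0 0 0" --pt "0 0 0.005 0 0 0" --pt "0 0 0.005 0 0 0" --pt "0 0 0.005 0 0 0" --pt "0 0 0.005 0 0 0"

```text
clock: 15.0
tcp_pos: [595.1, 69.6, 124.5]
ee_rot: [[0.001, 1.0, -0.002], [1.0, -0.001, 0.002], [0.002, -0.002, -1.0]]
ft_force: [0.1, 0.2, -0.6]
width: 38.0
grasp_force: 60.4
```

Call:
drive_tool --pt "0 0 0 0 0 0" --pt "0 0 0 0 0 0" --pt "0 0 0 0 0 0" --pt "0 0 0 0 0 0" --pt "0 0 -0.02 0 0 0" --pt "0 0 -0.05 0 0 0" --pt "0 0 -0.076 0 0 0" --pt "-0.03 0 -0.076 0 0 0" --pt "-0.08 0 -0.076 0 0 0" --pt "-0.08 0 -0.076 0 0 0" --fingers 0.0854

```text
clock: 16.0
tcp_pos: [595.2, -15.1, 200.4]
ee_rot: [[0.006, 1.0, -0.002], [1.0, -0.006, 0.001], [0.001, -0.002, -1.0]]
ft_force: [0.9, 0.8, 0.5]
width: 85.2
grasp_force: 0.0
```

Run:
```python
from h import *
c,w=cam('wrist'); s=state(); print(s['tcp_pos'].round(2),s['width'],c['cam_to_world'][:3,3])
for z in((134,142),(126,132),(119.5,124)): print(z,fit(w,(595.4,69.5),40,*z))
for z in((3,30),(6,30)): print('short',fit(w,(440,-78),36,*z))
```

```text
[595.15 -12.77 200.34] 85.20848409563442 [595.87994597  64.81499863 342.5502868 ]
(134, 142) [595.6  69.3  16.5 693.  136.4 138.7 595.9  69.7]
(126, 132) [ 595.4   69.8   20.8 1142.   129.2  132.   595.4   70.8]
(119.5, 124) [ 595.7   69.7   33.6 4240.   121.5  124.   595.6   70.9]
short [440.5 -77.9  22.3 445.    7.7  10.3 440.6 -77.2]
short [440.5 -77.9  22.3 341.    8.1  10.3 440.9 -77.4]
```

Sprocket seated. Next is the short spacer.

Call:
drive_tool --pt "-0.017 -0.039 0.0 0 0 0" --pt "-0.034 -0.078 0.02 0 0 0" --pt "-0.051 -0.117 0.04 0 0 0" --pt "-0.0675 -0.155 0.07 0 0 0" --pt "-0.0675 -0.155 0.11 0 0 0" --pt "-0.0675 -0.155 0.14 0 0 0" --pt "-0.0675 -0.155 0.14 0 0 0" --pt "-0.0675 -0.155 0.14 0 0 0" --pt "-0.0675 -0.155 0.14 0 0 0" --pt "-0.0675 -0.155 0.14 0 0 0"

```text
clock: 17.05
tcp_pos: [440.7, -77.7, 61.9]
ee_rot: [[0.001, 1.0, 0.0], [1.0, -0.001, 0.001], [0.001, 0.0, -1.0]]
ft_force: [0.6, -0.5, -0.1]
width: 85.3
grasp_force: 0.0
```

Run:
```python
from h import *
c,w=cam('wrist'); s=state(); print(s['tcp_pos'].round(2),s['width'])
for z in((3,30),(6,30)): print('short',fit(w,(440.5,-78),36,*z))
```

```text
[440.55 -77.67  61.64] 85.43334664385925
short [ 440.1  -77.7   22.  1161.     8.1   10.2  440.1  -77.5]
short [440.1 -77.7  22.  971.    8.3  10.2 440.2 -77. ]
```

Call:
drive_tool --pt "0 -0.0005 0.03 0 0 0" --pt "0 -0.0005 0.0577 0 0 0" --pt "0 -0.0005 0.0577 0 0 0" --pt "0 -0.0005 0.0577 0 0 0" --pt "0 -0.0005 0.0577 0 0 0" --pt "0 -0.0005 0.0577 0 0 0"

```text
clock: 17.7
tcp_pos: [439.9, -77.8, 4.1]
ee_rot: [[0.001, 1.0, 0.0], [1.0, -0.001, 0.001], [0.001, 0.0, -1.0]]
ft_force: [-0.5, 0.0, -0.2]
width: 85.1
grasp_force: 0.0
```

Call:
drive_tool --pt "0 0 0 0 0 0" --pt "0 0 0 0 0 0" --pt "0 0 0 0 0 0" --pt "0 0 0 0 0 0" --pt "0 0 0 0 0 0" --pt "0 0 0 0 0 0" --pt "0 0 0 0 0 0" --pt "0 0 0 0 0 0" --fingers 0.036

```text
clock: 18.5
tcp_pos: [439.4, -77.6, 3.8]
ee_rot: [[0.001, 1.0, -0.001], [1.0, -0.001, 0.002], [0.002, -0.001, -1.0]]
ft_force: [-3.0, 1.2, 14.8]
width: 39.9
grasp_force: 58.6
```

Call:
drive_tool --pt "0 0 -0.03 0 0 0" --pt "0 0 -0.06 0 0 0" --pt "0 0 -0.1 0 0 0" --pt "0 0 -0.15 0 0 0" --pt "0.017 0.04 -0.19 0 0 0" --pt "0.034 0.078 -0.198 0 0 0" --pt "0.051 0.117 -0.198 0 0 0" --pt "0.067 0.155 -0.198 0 0 0" --pt "0.067 0.155 -0.198 0 0 0" --pt "0.067 0.155 -0.198 0 0 0"

```text
clock: 19.5
tcp_pos: [594.4, -10.7, 199.8]
ee_rot: [[0.0, 1.0, -0.004], [1.0, -0.0, 0.002], [0.002, -0.004, -1.0]]
ft_force: [-0.4, -0.3, 0.6]
width: 39.6
grasp_force: 60.6
```

Call:
drive_tool --pt "0 0 0 0 0 0" --pt "0 0 0 0 0 0" --pt "0 0 0 0 0 0"

```text
clock: 19.8
tcp_pos: [594.3, -11.5, 201.2]
ee_rot: [[0.002, 1.0, -0.002], [1.0, -0.002, 0.002], [0.002, -0.002, -1.0]]
ft_force: [-0.7, 0.6, -0.3]
width: 39.6
grasp_force: 60.6
```

Run:
```python
from h import *
c,w=cam('wrist','wr6'); s=state(); t=s['tcp_pos'];print(t.round(2),s['width'],s['grasp_force'])
for z in((134,142),(126,132)): print(z,fit(w,(595.4,69.5),40,*z))
print('short',fit(w,t[:2],24,t[2]+2,t[2]+7.5))
cv2.imwrite('pics/wr6.png',c['img'][220:360,180:380,::-1].repeat(3,0).repeat(3,1))
```

```text
[594.34 -11.41 201.11] 39.74777782229462 60.585061088204384
(134, 142) [595.8  69.3  16.6 664.  136.5 138.9 595.7  69.6]
(126, 132) [ 595.6   69.7   20.9 1133.   129.2  132.   595.5   70.5]
short [ 594.3  -10.8   23.7 1722.   205.3  208.6  594.6  -10.9]
```

View pics/wr6.png

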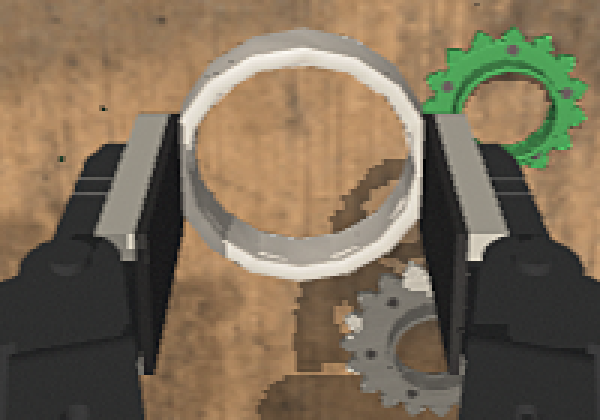

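The short spacer is held level at crop (302,150).

Call:
drive_tool --pt "0.04 0.0008 0 0 0 0" --pt "0.0802 0.0008 0 0 0 0" --pt "0.0802 0.0008 0 0 0 0" --pt "0.0802 0.0008 0.025 0 0 0" --pt "0.0802 0.0008 0.04 0 0 0" --pt "0.0802 0.0008 0.05 0 0 0" --pt "0.0802 0.0008 0.05 0 0 0" --pt "0.0802 0.0008 0.05 0 0 0" --pt "0.0802 0.0008 0.05 0 0 0" --pt "0.0802 0.0008 0.05 0 0 0"

```text
clock: 20.85
tcp_pos: [595.8, 69.2, 151.6]
ee_rot: [[0.001, 1.0, -0.001], [1.0, -0.001, 0.002], [0.002, -0.001, -1.0]]
ft_force: [-0.2, 0.3, -0.4]
width: 39.7
grasp_force: 60.6
```

Call:
drive_tool --pt "0 0 0.003 0 0 0" --pt "0 0 0.006 0 0 0" --pt "0 0 0.009 0 0 0" --pt "0 0 0.012 0 0 0" --pt "0 0 0.012 0 0 0" --pt "0 0 0.012 0 0 0" --pt "0 0 0.012 0 0 0"

```text
clock: 21.55
tcp_pos: [595.5, 69.3, 139.0]
ee_rot: [[0.001, 1.0, -0.002], [1.0, -0.001, 0.002], [0.002, -0.002, -1.0]]
ft_force: [0.8, 0.7, -1.1]
width: 39.8
grasp_force: 60.6
```

Call:
drive_tool --pt "0 0 0.003 0 0 0" --pt "0 0 0.0048 0 0 0" --pt "0 0 0.0048 0 0 0" --pt "0 0 0.0048 0 0 0" --pt "0 0 0.0048 0 0 0"

```text
clock: 22.05
tcp_pos: [595.4, 69.3, 134.0]
ee_rot: [[0.001, 1.0, -0.002], [1.0, -0.001, 0.002], [0.002, -0.002, -1.0]]
ft_force: [-0.2, 0.2, 0.1]
width: 39.9
grasp_force: 60.7
```

Call:
drive_tool --pt "0 0 0 0 0 0" --pt "0 0 0 0 0 0" --pt "0 0 0 0 0 0" --pt "0 0 0 0 0 0" --pt "0 0 -0.02 0 0 0" --pt "0 0 -0.05 0 0 0" --pt "0 0 -0.066 0 0 0" --pt "-0.03 0 -0.066 0 0 0" --pt "-0.08 0 -0.066 0 0 0" --pt "-0.08 0 -0.066 0 0 0" --fingers 0.0854

```text
clock: 23.05
tcp_pos: [595.5, -15.5, 199.8]
ee_rot: [[0.006, 1.0, -0.002], [1.0, -0.006, 0.001], [0.001, -0.002, -1.0]]
ft_force: [-0.6, 1.2, -0.5]
width: 85.6
grasp_force: 0.0
```

Run:
```python
from h import *
c,w=cam('wrist'); s=state(); print(s['tcp_pos'].round(2),s['width'])
for z in((136.5,145),(119.5,124)): print(z,fit(w,(595.4,69.5),40,*z))
for z in((3,30),(9,30)): print('lock',fit(w,(500.5,-191),36,*z))
```

```text
[595.45 -13.08 199.79] 85.01293820687799
(136.5, 145) [ 595.9   69.    21.8 1536.   138.1  140.7  595.9   69.8]
(119.5, 124) [ 595.2   69.7   33.6 3543.   121.5  124.   595.2   71.6]
lock [ 501.  -191.3   25.1  943.     6.6   12.5  500.  -192.9]
lock [ 500.8 -191.1   25.   102.    10.2   12.5  499.6 -195.3]
```

Short spacer seated. Next is the lock ring.

Call:
drive_tool --pt "-0.04 -0.02 0.0 0 0 0" --pt "-0.08 -0.04 0.0 0 0 0" --pt "-0.12 -0.063 0.03 0 0 0" --pt "-0.15 -0.08 0.06 0 0 0" --pt "-0.1805 -0.095 0.1 0 0 0" --pt "-0.1805 -0.095 0.14 0 0 0" --pt "-0.1805 -0.095 0.14 0 0 0" --pt "-0.1805 -0.095 0.14 0 0 0" --pt "-0.1805 -0.095 0.14 0 0 0" --pt "-0.1805 -0.095 0.14 0 0 0"

```text
clock: 24.1
tcp_pos: [501.3, -190.8, 61.7]
ee_rot: [[-0.0, 1.0, 0.001], [1.0, 0.0, 0.0], [0.0, 0.001, -1.0]]
ft_force: [0.4, -0.9, -0.0]
width: 85.6
grasp_force: 0.0
```

Run:
```python
from h import *
c,w=cam('wrist'); s=state(); print(s['tcp_pos'].round(2),s['width'])
for z in((2.5,30),(5,30),(8,30)): print('lock',fit(w,(500.5,-191),32,*z))
m=np.hypot(w[...,0]-500.7,w[...,1]+191.1)
for r in range(0,32,3): q=w[(m>=r)&(m<r+3)][:,2]; print(r,np.percentile(q,[5,25,50,75,95]).round(1))
cv2.imwrite('pics/wr7.png',c['img'][180:360,160:400,::-1].repeat(3,0).repeat(3,1))
```

```text
[ 501.01 -190.85   61.36] 85.46752337185313
lock [ 500.  -191.3   24.7 3469.     6.6   12.8  500.  -191.9]
lock [ 500.  -191.3   24.7 3330.     6.6   12.8  500.  -191.8]
lock [ 500.2 -191.2   24.7  373.    10.    12.8  500.4 -195.7]
0 [-1.7 -1.  -0.6 -0.2  0.2]
3 [-1.5 -0.8 -0.4 -0.1  0.4]
6 [-1.2 -0.4  2.4  6.5  8.2]
9 [  2.3 136.5 141.6 145.6 148.6]
12 [  6.  135.1 141.5 145.8 148.6]
15 [  5.9   7.  139.7 144.8 148.3]
18 [  5.8   6.5   7.8 142.  145.3]
21 [ -0.6   6.3   7.5 142.3 155.2]
24 [ -1.    0.7 148.8 152.7 155.3]
27 [ -1.2  -0.2 145.4 149.9 153.3]
30 [ -1.3  -0.4 141.4 148.3 153.1]
```

View pics/wr7.png

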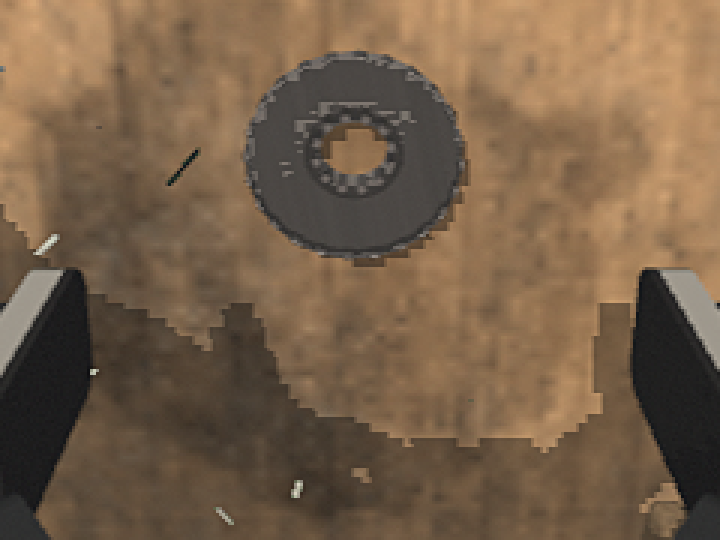

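Run:
```python
from h import *
for n in('wrist','top','scene'):
    c,w=cam(n)
    m=np.hypot(w[...,0]-500.5,w[...,1]+191.2)
    q=w[(m>11)&(m<22)&(w[...,2]>3.5)&(w[...,2]<20)]
    A=np.c_[q[:,:2]-[500.5,-191.2],np.ones(len(q))]
    x=np.linalg.lstsq(A,q[:,2],rcond=None)[0]; r=q[:,2]-A@x
    print(n,len(q),x.round(3),r.std().round(2))
    for a in range(0,360,45):
        an=np.degrees(np.arctan2(q[:,1]+191.2,q[:,0]-500.5))%360
        k=q[(an>=a)&(an<a+45)]; print(a,len(k),np.median(k[:,2]).round(1) if len(k) else '')
```

```text
wrist 2333 [0.000e+00 1.000e-03 6.511e+00] 0.64
0 296 6.5
45 303 6.6
90 318 6.5
135 292 6.5
180 283 6.5
225 294 6.5
270 265 6.5
315 282 6.5
top 0 [0. 0. 0.] nan
0 0 
45 0 
90 0 
135 0 
180 0 
225 0 
270 0 
315 0 
scene 177 [ 1.00e-03 -1.30e-02  7.85e+00] 1.34
0 24 7.6
45 25 7.6
90 21 7.7
135 23 7.6
180 19 7.7
225 20 8.4
270 22 7.6
315 23 8.6
  ret = _var(a, axis=axis, dtype=dtype, out=out, ddof=ddof,
  arrmean = um.true_divide(arrmean, div, out=arrmean,
  ret = ret.dtype.type(ret / rcount)
```

Run:
```python
from h import *
c,w=cam('wrist')
m=np.hypot(w[...,0]-500.3,w[...,1]+191.2); ok=w[...,2]<30
for r in range(0,28,2):
    q=w[(m>=r)&(m<r+2)&ok][:,2]; print(r,len(q),np.percentile(q,[5,25,50,75,95]).round(1),(q>8).mean().round(2))
a,b=np.where((abs(m-24)<.6)&ok); 
# lateral profile lines
i=np.unravel_index(np.nanargmin(np.where(ok,m,99)),m.shape);print(i)
print(w[i[0],i[1]-42:i[1]+43:2,2].round(1)); print(w[i[0]-42:i[0]+43:2,i[1],2].round(1))
```

```text
0 24 [-1.3 -0.9 -0.6 -0.4 -0.1] 0.0
2 72 [-1.2 -0.9 -0.5 -0.1  0.4] 0.0
4 110 [-1.5 -0.9 -0.5 -0.1  0.3] 0.0
6 156 [-1.5 -0.7  0.1  4.   7.5] 0.02
8 283 [-0.8  0.6  3.5  6.9  8.1] 0.07
10 286 [0.7 2.8 5.6 6.5 7.2] 0.0
12 333 [5.7 6.2 6.6 6.9 7.6] 0.01
14 391 [5.5 6.  6.5 7.  7.5] 0.01
16 444 [5.5 6.1 6.5 6.9 7.5] 0.0
18 484 [5.6 6.1 6.5 6.9 7.6] 0.0
20 554 [5.5 6.1 6.5 6.9 7.6] 0.01
22 883 [-0.9  5.8  6.7  8.6 11.2] 0.29
24 478 [-1.5 -0.9 -0.2  7.2 11. ] 0.22
26 441 [-1.6 -0.9 -0.5 -0.1  0.5] 0.0
(np.int64(227), np.int64(280))
[ 0.2 -0.1 -1.6  6.6  7.2  6.4  6.1  6.3  5.7  7.8  8.   7.2  5.9  0.4
  5.9  7.6 -0.4 -0.7 -1.4 -0.  -0.2 -0.3 -0.7  0.2 -0.6 -0.8 -0.9  6.1
  0.3  6.   5.7  5.9  6.7  6.4  6.1  5.8  6.2  5.9  6.7 -0.7  0.6 -0.1
 -1.1]
[-0.1 -1.9 -0.3  0.4 -0.9 -0.3  8.1 10.4  6.7  6.1  6.6  7.5  6.7  6.6
  6.8  6.9 -0.3  4.7  0.5 -0.4 -0.4 -0.3 -0.4 -0.5 -0.6 -1.3 -0.3  0.3
  0.8  1.9  5.9  5.6  6.3  7.3  6.   7.1  6.5  6.5  6.7  6.4  8.5  0.6
 -0.9]
```

The crop shows the lock ring at (355,152), spigot down. The rim reads 11–12 mm, the dished face about 7 mm, and it is level.

Call:
drive_tool --pt "-0.0002 -0.0008 0.03 0 0 0" --pt "-0.0002 -0.0008 0.055 0 0 0" --pt "-0.0002 -0.0008 0.055 0 0 0" --pt "-0.0002 -0.0008 0.055 0 0 0" --pt "-0.0002 -0.0008 0.055 0 0 0" --pt "-0.0002 -0.0008 0.055 0 0 0"

```text
clock: 24.95
tcp_pos: [499.7, -191.4, 5.9]
ee_rot: [[0.001, 1.0, -0.0], [1.0, -0.001, 0.001], [0.001, -0.0, -1.0]]
ft_force: [-1.1, 0.4, 0.4]
width: 85.2
grasp_force: 0.0
```

Call:
drive_tool --pt "0 0 0 0 0 0" --pt "0 0 0 0 0 0" --pt "0 0 0 0 0 0" --pt "0 0 0 0 0 0" --pt "0 0 0 0 0 0" --pt "0 0 0 0 0 0" --pt "0 0 0 0 0 0" --pt "0 0 0 0 0 0" --fingers 0.04

```text
clock: 25.75
tcp_pos: [499.2, -191.1, 5.6]
ee_rot: [[0.001, 1.0, -0.002], [1.0, -0.001, 0.002], [0.002, -0.002, -1.0]]
ft_force: [-3.5, 1.7, 9.2]
width: 44.5
grasp_force: 59.7
```

Call:
drive_tool --pt "0 0 -0.03 0 0 0" --pt "0 0 -0.06 0 0 0" --pt "0 0 -0.1 0 0 0" --pt "0 0 -0.15 0 0 0" --pt "0.03 0.02 -0.19 0 0 0" --pt "0.07 0.038 -0.195 0 0 0" --pt "0.11 0.057 -0.195 0 0 0" --pt "0.15 0.08 -0.195 0 0 0" --pt "0.181 0.095 -0.195 0 0 0" --pt "0.181 0.095 -0.195 0 0 0"

```text
clock: 26.75
tcp_pos: [595.5, -6.8, 199.5]
ee_rot: [[-0.003, 1.0, -0.002], [1.0, 0.003, 0.003], [0.003, -0.002, -1.0]]
ft_force: [-0.2, -0.7, -0.6]
width: 43.9
grasp_force: 61.3
```

Call:
drive_tool --pt "0 0 0 0 0 0" --pt "0 0 0 0 0 0" --pt "0 0 0 0 0 0" --pt "0 0 0 0 0 0"

```text
clock: 27.15
tcp_pos: [594.5, -11.4, 200.0]
ee_rot: [[0.002, 1.0, -0.002], [1.0, -0.002, 0.002], [0.002, -0.002, -1.0]]
ft_force: [-0.1, -0.2, -0.8]
width: 44.6
grasp_force: 61.3
```

Run:
```python
from h import *
c,w=cam('wrist'); s=state(); t=s['tcp_pos'];print(t.round(2),s['width'],s['grasp_force'])
for z in((136.5,145),(119.5,124)): print(z,fit(w,(595.4,69.5),40,*z))
for z in((0,4),(4,8)): print('lock',fit(w,t[:2],27,t[2]+z[0],t[2]+z[1]))
m=np.hypot(w[...,0]-t[0],w[...,1]-t[1]-.3)
q=w[(m>12)&(m<21)&(abs(w[...,2]-t[2])<12)]
A=np.c_[q[:,:2]-t[:2],np.ones(len(q))]; x=np.linalg.lstsq(A,q[:,2]-t[2],rcond=None)[0]; print('plane',x.round(3))
q=w[(m<10)&(w[...,2]<170)]; print('hole centre ray pts',len(q))
cv2.imwrite('pics/wr8.png',c['img'][220:360,180:380,::-1].repeat(3,0).repeat(3,1))
```

```text
[594.54 -11.25 199.99] 44.35889677826335 61.28607988357544
(136.5, 145) [ 596.    68.9   22.  1521.   138.   140.3  595.8   69.7]
(119.5, 124) [ 595.5   69.6   33.7 3469.   121.5  124.   595.1   72. ]
lock [ 594.8  -11.8   24.8 4941.   200.9  204.   594.7  -12.1]
lock [594.5  -9.5  26.3 466.  205.2 208.  594.7 -14.2]
plane [-0.003  0.     0.782]
hole centre ray pts 248
```

View pics/wr8.png

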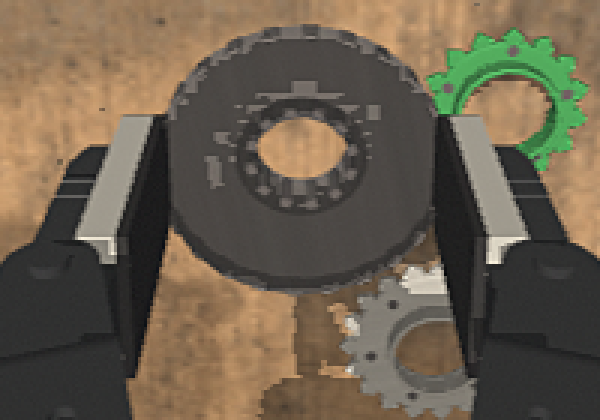

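The lock ring is held level at crop (302,155).

Call:
drive_tool --pt "0.04 0.0008 0 0 0 0" --pt "0.0804 0.0008 0 0 0 0" --pt "0.0804 0.0008 0 0 0 0" --pt "0.0804 0.0008 0.025 0 0 0" --pt "0.0804 0.0008 0.04 0 0 0" --pt "0.0804 0.0008 0.05 0 0 0" --pt "0.0804 0.0008 0.05 0 0 0" --pt "0.0804 0.0008 0.05 0 0 0" --pt "0.0804 0.0008 0.05 0 0 0" --pt "0.0804 0.0008 0.05 0 0 0"

```text
clock: 28.2
tcp_pos: [595.8, 69.8, 150.8]
ee_rot: [[0.001, 1.0, -0.001], [1.0, -0.001, 0.002], [0.002, -0.001, -1.0]]
ft_force: [-0.8, -0.3, -0.2]
width: 43.9
grasp_force: 61.3
```

Call:
drive_tool --pt "0 0 0.003 0 0 0" --pt "0 0 0.006 0 0 0" --pt "0 0 0.009 0 0 0" --pt "0 0 0.009 0 0 0" --pt "0 0 0.009 0 0 0" --pt "0 0 0.009 0 0 0"

```text
clock: 28.8
tcp_pos: [595.5, 70.0, 141.1]
ee_rot: [[0.001, 1.0, -0.002], [1.0, -0.001, 0.002], [0.002, -0.002, -1.0]]
ft_force: [-0.7, 0.5, -0.7]
width: 44.5
grasp_force: 61.3
```

Call:
drive_tool --pt "-0.0004 0 0.002 0 0 0" --pt "-0.0004 0 0.0033 0 0 0" --pt "-0.0004 0 0.0033 0 0 0" --pt "-0.0004 0 0.0033 0 0 0" --pt "-0.0004 0 0.0033 0 0 0"

```text
clock: 29.3
tcp_pos: [595.5, 69.6, 137.8]
ee_rot: [[0.001, 1.0, -0.002], [1.0, -0.001, 0.002], [0.002, -0.002, -1.0]]
ft_force: [-0.1, -0.1, 0.2]
width: 44.4
grasp_force: 61.6
```

Call:
drive_tool --pt "0 0 0 0 0 0" --pt "0 0 0 0 0 0" --pt "0 0 0 0 0 0" --pt "0 0 0 0 0 0" --pt "0 0 -0.02 0 0 0" --pt "0 0 -0.05 0 0 0" --pt "0 0 -0.07 0 0 0" --pt "-0.03 0 -0.07 0 0 0" --pt "-0.08 0 -0.07 0 0 0" --pt "-0.08 0 -0.07 0 0 0" --fingers 0.0854

```text
clock: 30.3
tcp_pos: [595.5, -15.2, 207.5]
ee_rot: [[0.006, 1.0, -0.002], [1.0, -0.006, 0.001], [0.001, -0.002, -1.0]]
ft_force: [-1.1, 0.7, -0.7]
width: 85.5
grasp_force: 0.0
```

Call:
drive_tool --pt "0 0 0 0 0 0" --pt "0 0 0 0 0 0" --pt "0 0 0 0 0 0" --pt "0 0 0 0 0 0"

```text
clock: 30.7
tcp_pos: [595.5, -9.6, 207.6]
ee_rot: [[-0.0, 1.0, -0.002], [1.0, 0.0, 0.002], [0.002, -0.002, -1.0]]
ft_force: [-0.2, -0.2, 0.8]
width: 85.4
grasp_force: 0.0
```

Run:
```python
from h import *
c,w=cam('wrist'); s=state(); print(s['tcp_pos'].round(2),s['width'],s['ft_force'])
for z in((137,150),(141,150),(119.5,124)): print(z,fit(w,(595.4,69.5),40,*z))
m=np.hypot(w[...,0]-595.6,w[...,1]-69.4)
q=w[(m>13)&(m<21)&(abs(w[...,2]-140)<12)]
A=np.c_[q[:,:2]-[595.6,69.4],np.ones(len(q))]; print('plane',np.linalg.lstsq(A,q[:,2],rcond=None)[0].round(3))
cv2.imwrite('pics/wr9.png',c['img'][20:180,180:380,::-1].repeat(3,0).repeat(3,1))
```

```text
[595.51  -9.81 207.58] 85.44606520337379 [-0.05779065  0.82977407 -0.44598513]
(137, 150) [ 595.9   69.5   24.3 3970.   138.6  144.9  595.9   70.3]
(141, 150) [595.9  69.5  24.3 259.  142.7 144.9 595.6  70.4]
(119.5, 124) [ 595.4   69.8   33.6 1764.   121.3  124.   594.5   72.1]
plane [  0.      0.    138.487]
```

View pics/wr9.png

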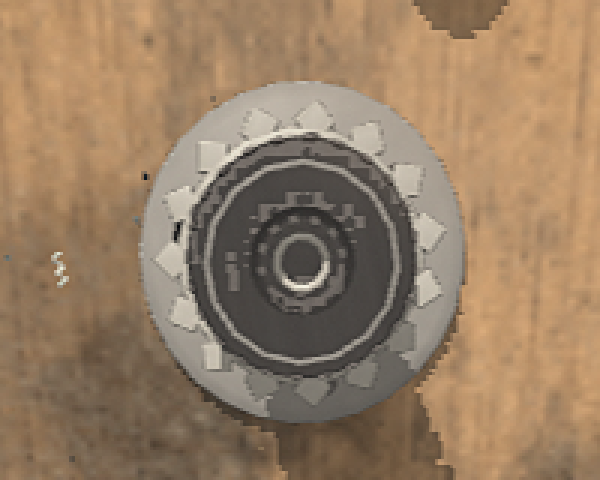

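The lock ring sits level and centred on the stack at (302,258). The gripper is clear and at rest, so I'm handing in.

```bash
python3 -c "
from h import *
print(order.job_done())"
```

```text
the job is handed in; nothing more can be done
None
```

The tall spacer, small sprocket (boss up), short spacer and lock ring are stacked on the freehub; each measured seated, level and within about 1 mm of the axis, and the job is handed in at about 31 s, with no verdict returned.

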